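# Tug-test the pressed-in shank of a polishing wheel

### The job

Three mounted polishing wheels are clamped in spring-loaded tug-test stands on the grinding bench; the shank of the wide flat disc has just been pressed in. Grip that shank and tug it straight up with about 10 N, which raises its sprung cradle by about 16 mm so that the pointer stands between the two collars of the gauge post; hold it there for a second, then lower it back down without letting it snap, and let go. Do not overpull, and leave the other two wheels alone.

Things in the scene. Friction and masses are not known exactly. Their poses are not given: they have to be found in the camera images.
- disc_grip (a point): Grip point on the upright round steel shank (12 mm diameter) of the wide flat grey disc wheel (90 mm diameter, 14 mm thick), the one to test. On the shank's axis, 27 mm below its top, 33 mm above the wheel's 38 mm hub, 85 mm above the bench at rest. z up; x, y turn with the stand: 136 mm square, sprung columns 84 mm high at the corners (52 mm off in x and y), gauge post 78 mm high at x +62 mm.
- disc_lift (a joint): Rise in m of the disc's sprung cradle (plate, clamped wheel and shank together): 0 at rest, grows as the shank is pulled straight up, stop at 0.035. About 4 N starts it and each mm adds 0.4 N: about 10 N at 0.016, the set tug. The gauge post's two dark collars bracket 0.010 to 0.022. The shank is a tight press fit and does not slip in its hub at this force. Released while raised, it snaps down.
- cup_grip (a point): Like point on the 12 mm shank of the dark steel cup brush (56 mm diameter, 30 mm high) in its own like stand: 27 mm below the shank's top, 101 mm above the bench. Not to be disturbed.
- bob_grip (a point): Like point on the 12 mm shank of the small pale cone-shaped felt bob (42 mm diameter at its foot, 40 mm high) in its own like stand: 27 mm below the shank's top, 108 mm above the bench. Not to be disturbed.
Things that resemble listed ones, but are neither listed nor needed, are in the scene too. Leave any purple look-alike of the part that bears disc_grip alone.

How it is judged (in metres and radians):
On the way, in this order (a step that is already met when the one before it is completed fails the run):
1. the disc's shank is held and tugged so that its cradle stands 10 to 22 mm up, for half a second (value of joint disc_lift between 0.01 and 0.022 m and distance between the grasp point and disc_grip below 0.035 m), for 0.5 s.
2. the cradle is back down (value of joint disc_lift below 0.003 m), for 0.2 s.
At the end, for the whole second after the job is handed in: The disc's cradle is back down (within 3 mm), its shank still pressed home and within 4 mm of where it began, released, and the other two shanks are within 4 mm of where they began (value of joint disc_lift below 0.003 m and distance of each of disc_grip, cup_grip, bob_grip from where it was at the start of the episode below 0.004 m); the robot touches nothing.
It fails at once if overpulled: the disc's cradle raised more than 26 mm (value of joint disc_lift above 0.026 m).
It fails at once if the disc's cradle let snap down (faster than 0.3 m/s) (velocity of joint disc_lift below -0.3 m/s).
It fails at once if the cup brush tugged or displaced by 5 mm (distance of cup_grip from where it was at the start of the episode above 0.005 m).
It fails at once if the felt bob tugged or displaced by 5 mm (distance of bob_grip from where it was at the start of the episode above 0.005 m).
It also fails if it takes over 32 s, if anything falls off the work surface, if the arm or the gripper's body presses on something with over 40 N, if the wrist force passes 120 N, or if a joint passes its speed limit or range.

### The arm

A 6-joint arm with a two-finger parallel gripper is mounted at the origin on the work surface. World frame = base frame: x ahead of the robot, y to its left, z up, the work surface at z = 0. Lengths are in mm, angles in rad, forces in N, time in s.
With the tool pointing down it reaches from about 350 to 975 mm from the base axis. Payload 7.1 kg.
Tool frame: the origin (TCP) lies at the very end of the fingers, on their centre line; the grasp point (between the pads) lies tcp_to_grasp behind it (tcp_to_grasp is the distance from the TCP to the grasp point, in mm); z points along the fingers, x is the direction in which the jaws open and shut, and the axes are right-handed (so a half turn about z gives the same grasp; the last joint's range is limited). The gripper opens to 88 mm and grips with 3 to 60 N. Pads are 20 mm wide; open, the fingers measure 115 mm over their backs; the gripper's body (75 mm by 178 mm) begins 61 mm behind the grasp point.
Start: joints at [1.291, 0.423, 1.63, -0, 1.089, -0.019], TCP at [161.127, 603.856, 198.575] pointing down, gripper open.
Joint ranges: [-3, 3], [-0.9, 2.11], [0.09, 2.58], [-1.31, 4.45], [0.11, 2.69], [-2.54, 2.54]. Speed limits (rad/s): [2.39, 2.39, 3.01, 3.14, 3.14, 3.14].

### API

Orientations are given as a rotation vector (axis times angle).
In Python, from workcell import get_obs, get_image, close_job, recognise, mark_of, tcp_to_grasp gives the robot as it stands. The module is installed in compiled form; this text tells all that it offers.
- The arm moves only by the tool move_arm, never from a script. Its argument "motion" is a list of rows, each a list of 7 numbers: the shift along the world's x, y, z in mm, then the turn, a rotation vector about the world's x, y, z in rad, then the finger opening in mm, from 0 to 87.8. A call has 1 to 5 rows; each row is the pose to reach, as a shift and turn from the pose commanded when the call began; what a row does not reach only later rows make up. A row lasts 1/12 s, in which the tool goes at most 41.7 mm and 7.16 degrees, less where a joint would pass 70% of its speed; a pose out of reach is approached as far as the arm can. A call with a gripper value outside its range is refused whole. The fingers move at their own pace and stop on an object; the grip force is fixed at half the most. Time passes only in rows, so rows that repeat a pose let the fingers close. It gives the time, the measured TCP pose, the force and the opening at its end, in the units of the state.
- get_obs(): the state, without advancing time (a new reading comes with each control period).
- get_image(name): name is "scene" or "top" or "wrist"; returns a dict with "color" (400x640x3 uint8, red, green, blue), "mtx" (3x3 intrinsics, pixels), "camera_from_world" (4x4, takes a point from world to camera coordinates). Camera axes: x right, y up, looking along -z (the intrinsics and any distortion apply to the point x, -y, -z); pixel columns grow to the right and rows downward; lengths in mm; the calibration is good to about 2 mm. A picture is of the moment at which its call begins. There is no depth.
- close_job(): hands the job in, once; it reports no verdict.
Trained networks look in a picture, given as the dict that the camera call returned (one of the last four; its "shot" number tells which), for a name from the list of things; names that differ only in an ending like _2 or _b are one class to them, and where a whole thing is asked for, a point or a joint stands for the part that bears it (a point fixed in the world has none). Each returns a list of dicts, best first, with "p" (0 to 1); they miss things now and then, are a little off and sometimes report something else, mostly with a low value. They report only what shows in the picture. A call takes as long as a camera call. They do not tell look-alikes from the thing itself.
- recognise(picture, label): "bbox" ([centre column, centre row, width, height] in pixels, round what is visible of it).
- mark_of(picture, label): "location" ([row, column] in pixels: a listed point, or the origin of a listed thing).
The state is a dict: "t": time; "qpos": joint angles; "qvel": joint speeds; "joint_torque": joint torques, N m; "ee_pos": TCP position; "orientation": TCP orientation; "ft_force": force on the tool from outside, world axes, zero at the start; "moment": the same for the moment, N m; "width": finger opening in mm.
Only numpy, scipy, OpenCV 4.12 (cv2) and the standard library are available. Lean on these libraries where they do the work, as an engineer would, in place of code of your own. Each camera call takes 0.05 s, during which the arm holds its last target. There are 200 camera calls.

## Working session

There is one attempt and no reset: what is moved stays moved. The work goes in short steps, Python scripts to look and compute and a tool call to move; the robot and the scene stay as the last step left them, time stands still between calls to the robot, and variables do not carry over. Pictures are saved under pics/ and viewed, about 8 in all and at most 12, crops included, and the job is handed in when it is done.

Besides the shell and the picture viewer there is one more tool, called after ">>>" by a JSON object that holds its "name" and its "arguments", one argument or row to a line. move_arm: Moves the arm, as the interface text tells. Its arguments: {"type":"object","properties":{"motion":{"type":"array"}},"required":["motion"]}

```bash
mkdir -p pics
cat > h.py <<'E'
import numpy as np, cv2
from workcell import *
def proj(im,P):
    c=im["camera_from_world"]@np.r_[P,1]; q=im["mtx"]@np.array([c[0],-c[1],-c[2]]); return q[:2]/q[2]
def ray(im,rc):
    T=im["camera_from_world"]; d=np.linalg.inv(im["mtx"])@np.array([rc[1],rc[0],1.]); d=np.array([d[0],-d[1],-d[2]])
    R=T[:3,:3]; return -R.T@T[:3,3], R.T@d
def atz(im,rc,z):
    o,d=ray(im,rc); return o+d*(z-o[2])/d[2]
def save(im,n,crop=None,s=1):
    c=im["color"][...,::-1]
    if crop: c=c[crop[1]:crop[3],crop[0]:crop[2]]
    cv2.imwrite("pics/"+n,cv2.resize(c,None,fx=s,fy=s,interpolation=cv2.INTER_CUBIC))
E
python3 - <<'E'
from h import *
print(tcp_to_grasp if not callable(tcp_to_grasp) else tcp_to_grasp()); o=get_obs(); print(o["ee_pos"],o["orientation"],o["width"],o["t"])
Z=dict(disc_grip=85,cup_grip=101,bob_grip=108)
for n in ["scene","top"]:
    im=get_image(n); save(im,n+".png"); print(n,im["camera_from_world"].round(2).tolist())
    for k in Z:
        for m in mark_of(im,k)[:4]: print(k,round(m["p"],2),np.round(m["location"]),atz(im,m["location"],Z[k]).round(1))
        for m in recognise(im,k)[:3]: print('  box',round(m["p"],2),np.round(m["bbox"]))
E
```

```text
18.700000000000003
[160.98060762 603.30411686 197.80775585] [ 2.49076791e+00  1.91314048e+00 -1.91491829e-03] 87.44091330485134 0.0
scene [[0.15, 0.99, -0.02, -93.57], [-0.59, 0.11, 0.8, 213.16], [0.79, -0.11, 0.6, -1350.39], [0.0, 0.0, 0.0, 1.0]]
disc_grip 0.62 [246. 464.] [686.1 288.8  85. ]
disc_grip 0.48 [212. 315.] [523.6   9.9  85. ]
disc_grip 0.45 [165. 197.] [ 271.2 -274.5   85. ]
  box 0.46 [316. 211.   9.  24.]
  box 0.45 [195. 168.  13.  18.]
  box 0.45 [465. 247.  12.  27.]
cup_grip 0.62 [204. 216.] [ 476.3 -211.1  101. ]
  box 0.42 [220. 207.   7.  24.]
bob_grip 0.4 [177. 409.] [458.5 251.3 108. ]
bob_grip 0.31 [205. 218.] [ 489.8 -205.3  108. ]
  box 0.48 [407. 178.   2.  23.]
top [[0.01, -1.0, 0.0, 17.32], [0.99, 0.01, 0.13, -485.44], [-0.13, -0.0, 0.99, -1074.42], [0.0, 0.0, 0.0, 1.0]]
disc_grip 0.59 [279. 433.] [ 279.2 -270.9   85. ]
disc_grip 0.56 [123. 225.] [695.1 292.6  85. ]
disc_grip 0.41 [186. 327.] [524.8   9.1  85. ]
  box 0.56 [434. 281.   9.   6.]
cup_grip 0.51 [200. 408.] [ 484.5 -205.   101. ]
bob_grip 0.48 [211. 238.] [450.6 242.6 108. ]
```

View pics/scene.png

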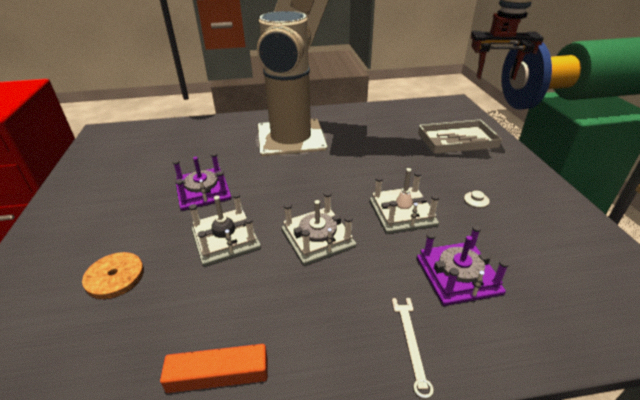

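View pics/top.png

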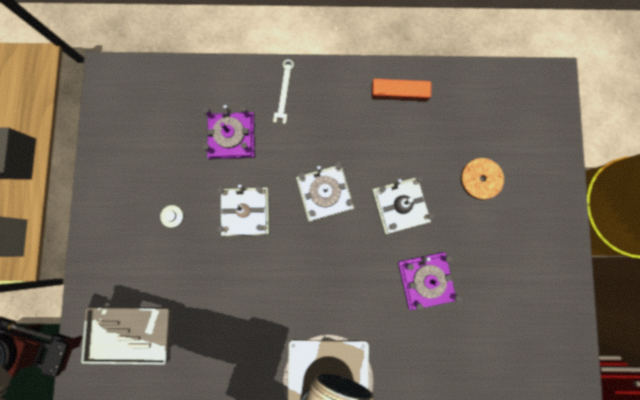

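Disc look-alikes are at scene (464,246) purple, (197,165) purple and (315,212) pale. The pale stand with the wide grey disc is the one meant; the other two are purple. The cup is at (220,207) and the bob at (407,178). I'll confirm this in an enlarged crop.

Run:
```python
from h import *
a=get_image("scene");b=get_image("top")
A=cv2.resize(a["color"][180:270,270:370],(400,360),interpolation=2);B=cv2.resize(b["color"][150:240,275:375],(400,360),interpolation=2)
cv2.imwrite("pics/c1.png",np.hstack([A,B])[...,::-1])
# stand base corners from the top view: white mask, largest rect near
m=(b["color"].min(2)>120).astype(np.uint8); m[:150]=0;m[235:]=0;m[:,:285]=0;m[:,365:]=0
p=np.argwhere(m); q=np.array([atz(b,x,8)[:2] for x in p],np.float32); print(cv2.minAreaRect(q))
```

```text
((524.8472290039062, 17.756103515625), (150.86965942382812, 138.6252899169922), 16.663707733154297)
```

View pics/c1.png

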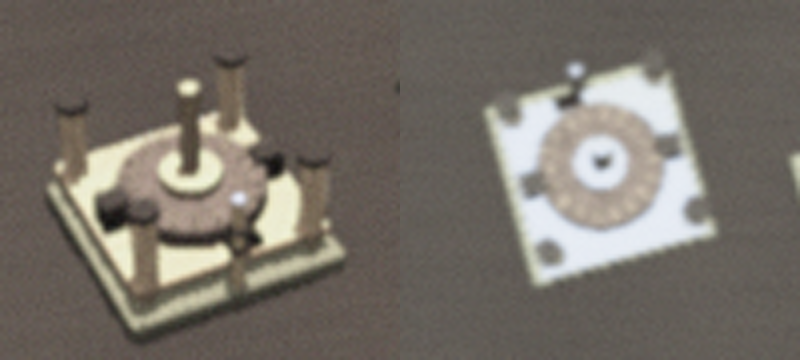

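>>> {"name": "move_arm", "arguments": {
  "motion": [
    [0,0,40,0,0,0,87],
    [40,-10,40,0,0,0.1,87],
    [70,-40,40,0,0,0.2,87],
    [90,-80,40,0,0,0.3,87],
    [110,-120,40,0,0,0.4,87]
  ]
}}

```text
t: 1.22
ee_pos: [269.1, 488.9, 238.6]
orientation: [2.055, 2.376, 0.001]
ft_force: [0.4, 0.0, -0.9]
width: 86.6
```

The crop shows the pale stand with the wide grey disc and upright shank. The gauge post is on the +x side and the yaw is about 16.7°. I'll go above it with the jaws along the stand's y.

>>> {"name": "move_arm", "arguments": {
  "motion": [
    [18,-34,0,0,0,0.1,70],
    [36,-68,0,0,0,0.147,60],
    [54,-102,0,0,0,0.147,50],
    [72,-136,0,0,0,0.147,46],
    [90,-170,0,0,0,0.147,46]
  ]
}}

```text
t: 1.63
ee_pos: [358.6, 318.3, 238.8]
orientation: [1.881, 2.516, 0.001]
ft_force: [0.5, 0.6, -0.1]
width: 57.5
```

>>> {"name": "move_arm", "arguments": {
  "motion": [
    [18,-34,0,0,0,0,46],
    [36,-68,0,0,0,0,46],
    [54,-102,0,0,0,0,46],
    [72,-136,0,0,0,0,46],
    [90,-170,0,0,0,0,46]
  ]
}}

```text
t: 2.05
ee_pos: [448.7, 148.2, 238.9]
orientation: [1.882, 2.515, 0.001]
ft_force: [1.0, 0.2, -0.6]
width: 45.9
```

>>> {"name": "move_arm", "arguments": {
  "motion": [
    [18,-34,0,0,0,0,46],
    [36,-68,0,0,0,0,46],
    [54,-102,0,0,0,0,46],
    [73,-134,0,0,0,0,46],
    [73,-134,0,0,0,0,46]
  ]
}}

```text
t: 2.47
ee_pos: [524.1, 11.2, 239.0]
orientation: [1.885, 2.509, 0.001]
ft_force: [-0.0, -0.2, 0.3]
width: 46.1
```

Run:
```python
from h import *
o=get_obs(); print(o["ee_pos"],o["orientation"],o["width"],o["t"],o["qpos"])
R=cv2.Rodrigues(np.array(o["orientation"]))[0]; print(np.degrees(np.arctan2(R[1,0],R[0,0])),R[:,2])
for n in ["wrist","top","scene"]:
    im=get_image(n)
    if n=="wrist": save(im,"w1.png"); print(im["camera_from_world"].round(2).tolist())
    for m in mark_of(im,"disc_grip")[:4]: print(n,round(m["p"],2),np.round(m["location"]),atz(im,m["location"],85).round(1))
```

```text
[524.11754014  11.21784433 238.97325448] [1.88520749e+00 2.50930384e+00 6.21807759e-04] 46.11729813357326 2.4667 [-3.47233104e-04  2.25457749e-01  1.81491619e+00 -1.68282823e-03
  1.09856309e+00 -1.85252777e+00]
106.16573915502568 [ 0.00265567 -0.00149957 -0.99999535]
[[-0.28, 0.96, -0.0, 135.99], [-0.93, -0.27, -0.25, 530.97], [-0.24, -0.07, 0.97, -300.42], [0.0, 0.0, 0.0, 1.0]]
wrist 0.46 [176. 326.] [517.3  13.3  85. ]
top 0.59 [124. 226.] [692.6 288.4  85. ]
top 0.46 [279. 434.] [ 279.2 -271.4   85. ]
scene 0.58 [244. 466.] [680.6 296.3  85. ]
scene 0.49 [168. 193.] [ 284.7 -283.7   85. ]
scene 0.45 [212. 316.] [525.4  11.9  85. ]
```

View pics/w1.png

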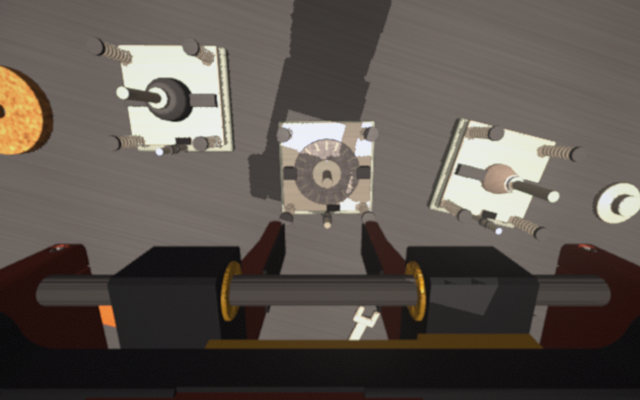

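Wrist view: the shank is nearly end-on at (327,176) and the stand is square to the jaws. The shank sits about (520,12). I'll come down to above its top and look again.

>>> {"name": "move_arm", "arguments": {
  "motion": [
    [-1,0,-35,0,0,0,46],
    [-2,0,-70,0,0,0,46],
    [-3,0,-100,0,0,0,46],
    [-3,0,-100,0,0,0,46]
  ]
}}

```text
t: 3.1
ee_pos: [513.5, 17.1, 133.9]
orientation: [-1.875, -2.511, 0.009]
ft_force: [-1.0, 0.7, -0.8]
width: 45.9
```

Run:
```python
from h import *
o=get_obs(); print(o["ee_pos"],o["width"],o["t"])
L=[]
for n in ["wrist","scene","top","wrist"]:
    im=get_image(n)
    for m in mark_of(im,"disc_grip")[:4]:
        print(n,round(m["p"],2),np.round(m["location"]),atz(im,m["location"],85).round(1))
for P in [(521,12,112),(521,12,52),(521,12,85)]: print(proj(im,P))
save(im,"w2.png")
```

```text
[513.45741575  17.13383375 133.90613078] 45.85291851305195 3.1
wrist 0.71 [212. 318.] [519.8  14.4  85. ]
scene 0.52 [212. 318.] [526.7  16.9  85. ]
scene 0.52 [246. 468.] [685.9 297.9  85. ]
scene 0.46 [165. 197.] [ 268.  -275.3   85. ]
top 0.61 [279. 436.] [ 281.3 -278.3   85. ]
top 0.48 [126. 224.] [688.2 295.6  85. ]
wrist 0.68 [204. 325.] [520.1  18.   85. ]
[317.37045135 212.35209786]
[318.54020986 193.78056089]
[317.96384139 202.93120881]
```

View pics/w2.png

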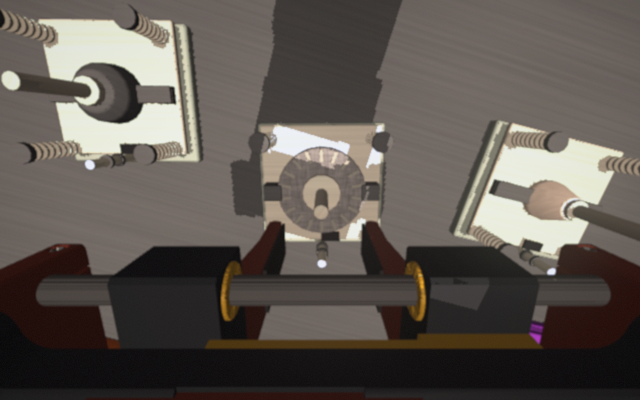

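The shank top is at about (321,213) and its foot at about (321,180), roughly centred. The measured pose is several mm off the commanded one (521, 10, 139), so I'll re-read it.

>>> {"name": "move_arm", "arguments": {
  "motion": [
    [0,0,0,0,0,0,46],
    [0,0,0,0,0,0,46]
  ]
}}

```text
t: 3.67
ee_pos: [518.4, 15.9, 139.2]
orientation: [1.881, 2.515, 0.001]
ft_force: [-0.6, 0.1, -0.4]
width: 45.8
```

Run:
```python
from h import *
o=get_obs(); print(o["ee_pos"],o["qpos"],o["qvel"],o["orientation"],o["t"])
im=get_image("wrist"); T=im["camera_from_world"]; C=-T[:3,:3].T@T[:3,3]; print("cam",C)
o=get_obs();R=cv2.Rodrigues(np.array(o["orientation"]))[0]; print(np.degrees(np.arctan2(R[1,0],R[0,0])),R.T@(C-o["ee_pos"]))
for m in mark_of(im,"disc_grip")[:2]: print(round(m["p"],2),m["location"],atz(im,m["location"],85).round(1))
g=np.array(o["ee_pos"]);print(proj(im,g),proj(im,g+[0,0,-54]),proj(im,g+[0,0,-27]))
im=get_image("scene");save(im,"s2.png",(250,110,410,290),3)
```

```text
[518.43085724  15.92633914 139.22905552] [ 7.78447365e-03  3.50493411e-01  1.90988462e+00 -3.81515247e-05
  8.80037812e-01 -1.84913214e+00] [-0.00030045  0.00661689  0.00389373  0.0019964   0.00070052 -0.00054883] [1.88142866e+00 2.51472318e+00 1.08177195e-03] 3.6667
cam [453.16446663  -3.46747263 325.06544828]
106.39331328497624 [  -0.2574685   -67.80853264 -186.09313771]
0.94 [205.2, 322.1] [520.3  15.6  85. ]
[323.13923504 224.56604928] [323.08193071 203.20025961] [323.10722887 212.63262069]
```

View pics/s2.png

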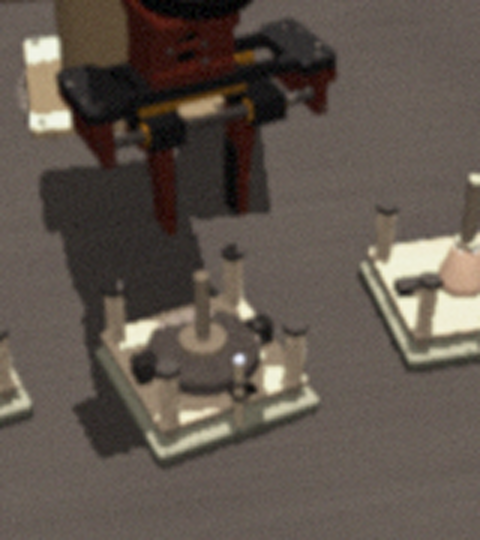

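The arm has settled at (518.4, 15.9, 139.2), and from the close wrist view the shank's grip point is at (520.3, 15.6). The scene crop shows the open jaws above the upright shank. Descending to TCP z≈66.

>>> {"name": "move_arm", "arguments": {
  "motion": [
    [1,0,-8,0,0,0,46],
    [1,0,-16,0,0,0,46],
    [1,0,-24,0,0,0,46],
    [1,0,-32,0,0,0,46],
    [1,0,-32,0,0,0,46]
  ]
}}

```text
t: 4.23
ee_pos: [517.6, 16.0, 104.4]
orientation: [-1.88, -2.513, 0.003]
ft_force: [-0.1, 0.4, 0.2]
width: 46.0
```

Run:
```python
from h import *
im=get_image("wrist"); o=get_obs(); g=np.array(o["ee_pos"]); print(g,o["ft_force"],o["width"])
for m in mark_of(im,"disc_grip")[:2]: print(round(m["p"],2),m["location"],atz(im,m["location"],85).round(1))
print(proj(im,[g[0],g[1],85]))
save(im,"w3.png",(220,120,420,290),4)
```

```text
[518.00686142  15.94046333 105.14208074] [ 0.2948374   0.54126274 -0.53232449] 45.86058780587766
0.6 [217.4, 318.8] [519.4  13.2  85. ]
[322.86923795 216.64569141]
```

View pics/w3.png

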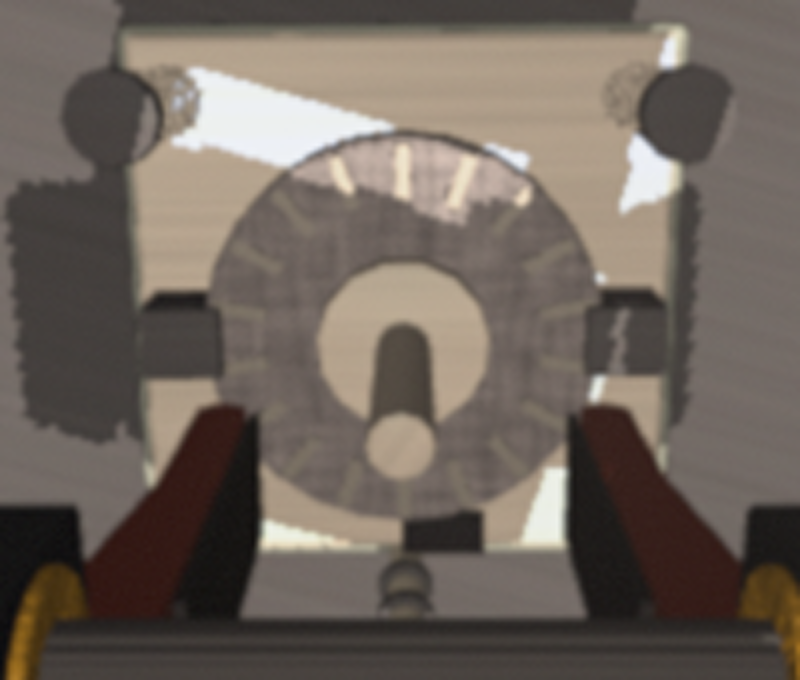

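The shank top at crop (401,445) lies between the finger tips, whose mid is at about 412, so it's about 1.5 mm left. I'll correct, descend and then close.

>>> {"name": "move_arm", "arguments": {
  "motion": [
    [1,-1.5,-10,0,0,0,46],
    [1,-1.5,-20,0,0,0,46],
    [1,-1.5,-30,0,0,0,46],
    [1,-1.5,-39,0,0,0,46],
    [1,-1.5,-39,0,0,0,46]
  ]
}}

```text
t: 4.75
ee_pos: [518.5, 14.4, 65.4]
orientation: [-1.88, -2.513, 0.003]
ft_force: [-0.5, -0.1, -0.3]
width: 45.8
```

>>> {"name": "move_arm", "arguments": {
  "motion": [
    [0,0,0,0,0,0,30],
    [0,0,0,0,0,0,20],
    [0,0,0,0,0,0,15],
    [0,0,0,0,0,0,15]
  ]
}}

```text
t: 5.08
ee_pos: [520.4, 14.5, 68.0]
orientation: [1.882, 2.515, 0.001]
ft_force: [0.3, -0.7, 0.5]
width: 22.8
```

>>> {"name": "move_arm", "arguments": {
  "motion": [
    [0,0,-1.5,0,0,0,14],
    [0,0,-1.5,0,0,0,13],
    [0,0,-1.5,0,0,0,12],
    [0,0,-1.5,0,0,0,8],
    [0,0,-1.5,0,0,0,8]
  ]
}}

```text
t: 5.5
ee_pos: [520.1, 14.5, 66.2]
orientation: [1.882, 2.515, 0.0]
ft_force: [0.2, 0.6, 0.9]
width: 11.1
```

>>> {"name": "move_arm", "arguments": {
  "motion": [
    [0,0,0,0,0,0,0],
    [0,0,0,0,0,0,0],
    [0,0,0,0,0,0,0],
    [0,0,0,0,0,0,0]
  ]
}}

```text
t: 5.83
ee_pos: [520.1, 14.5, 66.2]
orientation: [1.882, 2.516, 0.0]
ft_force: [-0.2, 1.0, 1.9]
width: 11.0
```

Gripped (width 11.0, little side force). Tugging slowly.

>>> {"name": "move_arm", "arguments": {
  "motion": [
    [0,0,2,0,0,0,0],
    [0,0,4,0,0,0,0],
    [0,0,6,0,0,0,0],
    [0,0,8,0,0,0,0],
    [0,0,8,0,0,0,0]
  ]
}}

```text
t: 6.25
ee_pos: [520.0, 14.5, 74.2]
orientation: [-1.882, -2.515, 0.0]
ft_force: [1.7, 1.6, -6.5]
width: 11.4
```

>>> {"name": "move_arm", "arguments": {
  "motion": [
    [0,0,2,0,0,0,0],
    [0,0,4,0,0,0,0],
    [0,0,6,0,0,0,0],
    [0,0,8,0,0,0,0],
    [0,0,8,0,0,0,0]
  ]
}}

```text
t: 6.67
ee_pos: [520.0, 14.5, 82.3]
orientation: [-1.882, -2.515, 0.0]
ft_force: [2.8, 3.2, -10.6]
width: 11.0
```

Run:
```python
from h import *
im=get_image("scene");save(im,"s3.png",(265,150,375,270),5); o=get_obs(); print(o["ee_pos"],o["ft_force"],o["t"])
im=get_image("wrist")
for m in mark_of(im,"disc_grip")[:2]: print(round(m["p"],2),m["location"])
print(proj(im,np.array(o["ee_pos"])+[0,0,18.7]))
```

```text
[519.99210035  14.50168891  82.13778785] [ 2.51705145  2.83328427 -9.84057047] 6.7167
0.58 [238.0, 325.6]
[323.12578626 235.23792731]
```

View pics/s3.png

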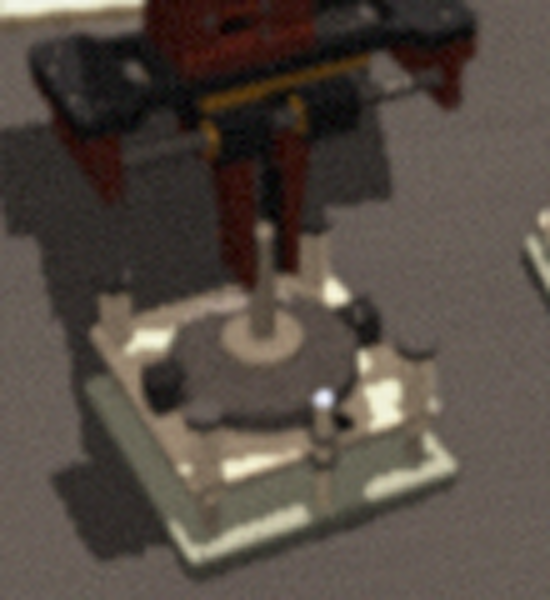

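The picture shows the cradle plate lifted with the disc, and the pointer at crop (340,425) between the collars. Measured rise is 16 mm at about 10 N. Holding for just over a second.

>>> {"name": "move_arm", "arguments": {
  "motion": [
    [0,0,0,0,0,0,0],
    [0,0,0,0,0,0,0],
    [0,0,0,0,0,0,0],
    [0,0,0,0,0,0,0],
    [0,0,0,0,0,0,0]
  ]
}}

```text
t: 7.23
ee_pos: [520.0, 14.5, 82.0]
orientation: [-1.882, -2.515, 0.0]
ft_force: [2.3, 2.6, -10.5]
width: 11.7
```

>>> {"name": "move_arm", "arguments": {
  "motion": [
    [0,0,0,0,0,0,0],
    [0,0,0,0,0,0,0],
    [0,0,0,0,0,0,0],
    [0,0,0,0,0,0,0],
    [0,0,0,0,0,0,0]
  ]
}}

```text
t: 7.65
ee_pos: [519.9, 14.5, 82.1]
orientation: [-1.882, -2.515, 0.0]
ft_force: [2.7, 2.1, -10.9]
width: 11.3
```

>>> {"name": "move_arm", "arguments": {
  "motion": [
    [0,0,0,0,0,0,0],
    [0,0,0,0,0,0,0],
    [0,0,0,0,0,0,0],
    [0,0,0,0,0,0,0]
  ]
}}

```text
t: 7.98
ee_pos: [520.0, 14.5, 82.1]
orientation: [-1.882, -2.515, 0.0]
ft_force: [2.0, 2.6, -10.8]
width: 11.5
```

>>> {"name": "move_arm", "arguments": {
  "motion": [
    [0,0,-2,0,0,0,0],
    [0,0,-4,0,0,0,0],
    [0,0,-6,0,0,0,0],
    [0,0,-8,0,0,0,0],
    [0,0,-8,0,0,0,0]
  ]
}}

```text
t: 8.4
ee_pos: [520.0, 14.5, 73.8]
orientation: [-1.882, -2.515, 0.0]
ft_force: [0.6, 2.3, -7.3]
width: 11.6
```

>>> {"name": "move_arm", "arguments": {
  "motion": [
    [0,0,-2,0,0,0,0],
    [0,0,-4,0,0,0,0],
    [0,0,-6,0,0,0,0],
    [0,0,-7.8,0,0,0,0],
    [0,0,-7.8,0,0,0,0]
  ]
}}

```text
t: 8.82
ee_pos: [520.1, 14.5, 66.3]
orientation: [-1.882, -2.515, 0.0]
ft_force: [0.4, 2.7, -5.3]
width: 10.9
```

Still about 5 N, so the cradle isn't quite seated. Easing down until the force vanishes.

>>> {"name": "move_arm", "arguments": {
  "motion": [
    [0,0,-0.5,0,0,0,0],
    [0,0,-0.5,0,0,0,0],
    [0,0,-1,0,0,0,0],
    [0,0,-1,0,0,0,0],
    [0,0,-1,0,0,0,0]
  ]
}}

```text
t: 9.23
ee_pos: [520.2, 14.5, 66.1]
orientation: [1.882, 2.515, 0.0]
ft_force: [-4.4, 3.1, 7.9]
width: 11.2
```

Seated now (pushing back with +8 N). Relaxing slightly, then opening.

>>> {"name": "move_arm", "arguments": {
  "motion": [
    [0,0,0.5,0,0,0,0],
    [0,0,0.5,0,0,0,0],
    [0,0,0.5,0,0,0,0]
  ]
}}

```text
t: 9.48
ee_pos: [520.2, 14.5, 66.2]
orientation: [1.882, 2.515, 0.0]
ft_force: [-2.1, 2.9, 5.9]
width: 11.1
```

>>> {"name": "move_arm", "arguments": {
  "motion": [
    [0,0,0,0,0,0,20],
    [0,0,0,0,0,0,30],
    [0,0,0,0,0,0,46],
    [0,0,0,0,0,0,46],
    [0,0,0,0,0,0,46]
  ]
}}

```text
t: 9.9
ee_pos: [520.2, 14.3, 65.7]
orientation: [1.882, 2.515, -0.0]
ft_force: [-0.0, 0.6, 0.1]
width: 41.2
```

>>> {"name": "move_arm", "arguments": {
  "motion": [
    [0,0,0,0,0,0,46],
    [0,0,15,0,0,0,46],
    [0,0,30,0,0,0,46],
    [0,0,45,0,0,0,46],
    [0,0,60,0,0,0,46]
  ]
}}

```text
t: 10.32
ee_pos: [519.9, 14.4, 126.3]
orientation: [-1.882, -2.515, 0.0]
ft_force: [0.3, 0.5, 1.1]
width: 46.1
```

>>> {"name": "move_arm", "arguments": {
  "motion": [
    [0,0,30,0,0,0,46],
    [0,0,60,0,0,0,46],
    [0,0,90,0,0,0,46],
    [0,0,90,0,0,0,46],
    [0,0,90,0,0,0,46]
  ]
}}

```text
t: 10.73
ee_pos: [521.2, 14.4, 217.4]
orientation: [1.88, 2.513, 0.004]
ft_force: [0.7, -0.4, 0.1]
width: 46.0
```

Run:
```python
from h import *
im=get_image("scene");save(im,"s4.png",(170,130,450,290),2.8); o=get_obs(); print(o["ee_pos"],o["ft_force"],o["t"])
for k in ["disc_grip","cup_grip","bob_grip"]:
    for m in mark_of(im,k)[:3]: print(k,round(m["p"],2),np.round(m["location"]))
```

```text
[520.08021781  14.43643393 215.87283975] [-0.48020444 -0.13075839 -0.21082568] 10.7833
disc_grip 0.72 [246. 467.]
disc_grip 0.55 [168. 198.]
disc_grip 0.42 [213. 316.]
cup_grip 0.45 [205. 220.]
bob_grip 0.62 [180. 408.]
```

View pics/s4.png

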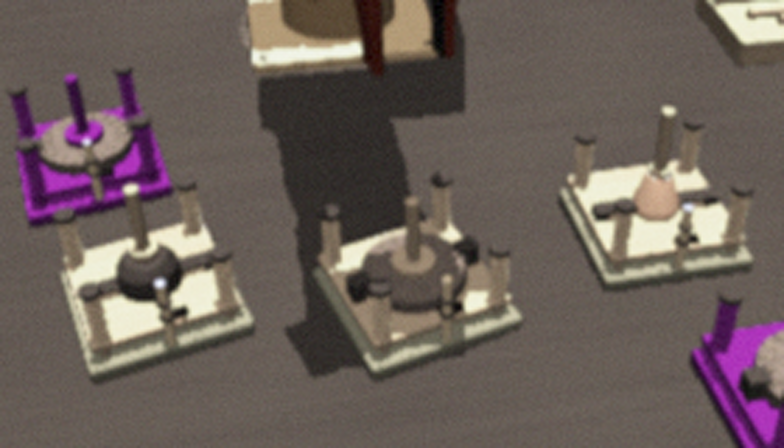

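The cradle is back on its base, the shank stands upright at (316,213), the same place as before, the other wheels have not moved, and the gripper is clear.

```bash
python3 -c "
from workcell import *
print(close_job())"
```

```text
the job is handed in; nothing more can be done
None
```

I tugged the shank of the grey disc in the pale stand up about 16 mm at roughly 10.5 N. I held it there for about 1.3 s, lowered it slowly until it seated, let go and backed off. The job was handed in at about 10.8 s on the clock; no verdict is reported.

**Last checks:**
- **Disc:** the final picture shows the cradle back down. Its shank mark is within about 1 pixel of where it started.
- **Other wheels:** the cup and bob marks are within about 4 pixels of their start, which is the networks' usual scatter, and the picture shows them unmoved. I did not measure either against the 4 mm limit.
- **Robot:** it hangs clear, with the contact force near zero.

**Oddities:**
- The arm's measured pose swung several millimetres during one fast descent, then settled about 5 mm from where I expected. I corrected it from the wrist camera before gripping.
- After lowering to the starting height, the arm still read 5 N of pull. I eased down up to another millimetre, which left about 8 N of downward push, then relaxed it to about 6 N before opening.

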